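Snap the tether hook onto the anchor eye

ROBOT

A 7-joint arm with a two-finger parallel gripper is mounted at the origin on a cart in front of the work surface, level with it; the furniture and walls round the work are solid. World frame = base frame: x ahead of the robot, y to its left, z up, the work surface at z = 0. Lengths are in mm, angles in rad, forces in N, time in s.
With the tool pointing down it reaches from about 400 to 900 mm from the base axis. Payload 5.6 kg.
Tool frame: the origin (TCP) lies midway between the tips of the shut fingers; the grasp point (between the pads) lies 19 mm behind it; z points along the fingers, y is the line along which they close (so a half turn about z gives the same grasp; the last joint's range is limited). The gripper opens to 92 mm and grips with 3 to 60 N. Pads are 20 mm wide; open, the fingers measure 128 mm over their backs; the gripper's body (75 mm by 189 mm) begins 69 mm behind the grasp point.
Start: joints at [-1.311, 0.468, -0.012, 1.603, 0.006, 1.071, -0.056], TCP at [193.867, 620.423, 214.592] pointing down, gripper open.
Joint ranges: [-2.53, 2.53], [-0.31, 2.02], [-1.57, 1.55], [0.28, 2.44], [-1.29, 4.43], [0.15, 1.84], [-2.92, 2.92]. Speed limits (rad/s): [2.57, 2.57, 3.14, 3.14, 3.14, 3.14, 3.14].

INTERFACE

Orientations are given as a rotation vector (axis times angle).
In Python, from cell import robot, grip, kin, viewer gives the robot as it stands. Calls block until the motion is done:
- robot.movep(position, orientation): joint-space move of the TCP to a pose.
- robot.servo_line(position, feed=150, rotation=None): straight line of the TCP; rotation=None keeps the orientation; feed is the mean speed in mm/s.
- robot.goto_joints(angles): joint-space move.
- grip(opening, newtons=None): opening from 0.0 (shut) to 1.0 (fully open); newtons is the grip in N (None keeps the last); returns when the fingers have stopped.
- robot.hold(seconds).
- kin.ik(position, orientation): joint angles nearest the present ones, or None.
- robot.observe(): the state.
- viewer.read_camera(name): name is "side" or "top"; returns the picture (384x512x3 uint8, red, green, blue); there is no depth.
- viewer.camera_info(name): a dict with "camera_matrix" (3x3 intrinsics, pixels), "k1" (the pictures are not rectified: a ray, as slopes to the right and down, at radius r is drawn at 1 + k1 r^2 times it, then the intrinsics apply), "R" (3x3) and "t" (3): a world point X has camera coordinates R X + t. Camera axes: x right, y down, z forward; pixel columns grow to the right and rows downward; lengths in mm; the calibration is good to about 2 mm. A picture is of the moment at which its call begins. camera_info takes no time and is no camera call.
A pose or a line that the arm cannot do raises robot.IKError and nothing moves.
- robot.job_done(): hands the job in; it is judged then, once.
Trained networks look in the newest picture that a camera, given by its name, has taken for a name from the list of things; names that differ only in an ending like _2 or _b are one class to them, and where a whole thing is asked for, a point or a joint stands for the part that bears it (a point fixed in the world has none). Each returns a list of dicts, best first, with "confidence" (0 to 1); they miss things now and then, are a little off and sometimes report something else, mostly with a low value. They report only what shows in the picture. A call takes as long as a camera call. They do not tell look-alikes from the thing itself.
- viewer.silhouettes(name, camera): "mask" (384x512 bool, what is visible of it).
- viewer.pinpoint(name, camera): "at" ([x, y, z] in mm, in the coordinates of the camera as it stood for that picture, good to about 4 mm: a listed point, or the origin of a listed thing).
The state is a dict: "t": time; "joints": joint angles; "joint_velocities": joint speeds; "joint_torque": joint torques, N m; "tcp_pos": TCP position; "tcp_rot": TCP orientation; "contact_force": force on the tool from outside, world axes, zero at the start; "wrist_torque": the same for the moment, N m; "grip_width": opening from 0.0 (shut) to 1.0 (fully open); "grip_force": force on a finger pad.
Only numpy, scipy, OpenCV 4.12 (cv2) and the standard library are available. Lean on these libraries where they do the work, as an engineer would, in place of code of your own. Each camera call takes 0.05 s, during which the arm holds its last target. There are 200 camera calls.

TASK

Take the tether's snap hook out of its wooden rest by its grip and push it straight down, square across and centred, over the steel eye of the tether anchor until the eye has forced the sprung gate open, passed right inside and the gate has sprung shut; feel for the eye, whose height is not known exactly, and do not force the hook against it. Then tug the hook up lightly until the shut gate bears on the eye from below for about a second, lower it again and let go, so that it hangs from the eye by its spine with the gate shut. Leave the things lying round about where they are.

Things in the scene. Friction and masses are not known exactly. Their poses are not given: they have to be found in the camera images.
- snap_hook: Steel snap hook with a black upright grip, 52 (x) x 13 (y) x 96 mm, about 0.12 kg; stands in the rest, gate down. A closed frame of 9 mm bar in its x-z plane. Origin: on the shut gate's centre line below the apex of the spine; lowest point 6 mm below it. The gate, 7 mm thick, closes the frame's mouth from below, from the nose (x = -17 mm) to the hinge (x = +19 mm); inside is free from x = -13 to +18 mm.
- hook_grip (a point): middle of the hook's grip, 72 mm above the hook's origin: a flat upright tab, 30 mm along the hook's x, 13 mm thick along its y, reaching 17 mm below and 18 mm above this point; grasp it across y. A flange of 34 x 24 mm lies right below the tab.
- hook_spine (a point): apex of the underside of the hook's spine, 42 mm above the hook's origin: the eye's 8 mm bar ends up under it, its centre then 38 mm above the hook's origin
- gate (a joint): the hook's gate, rad: 0 shut, grows to 1.45 as it swings up into the frame; cannot swing outward. Spring: 0.15 N m at 0, 0.30 N m at 1 rad. Pressed straight down on the eye at the hook's x = 0 it opens at about 8 to 15 N, springs shut when the hook is 37 to 40 mm below first touch, and at 45.5 mm the spine sits hard on the bar; over 30 N between them does harm.
- anchor: Tether anchor, fixed on the bench: grey plate 64 (x) x 112 (y) x 10 mm with two collars to 36 mm height that clamp the eye, a rigid upright inverted U of 8 mm round steel. Its level top bar runs along y above the origin, straight for 52 mm (legs at y = +-34). Origin: centre of the underside. The bar's centre is 90 to 114 mm above the origin: not measured, to be felt or seen.
- rest: Light wooden block fixed to the bench, 84 (x) x 50 (y) x 40 mm, with a slot along its x, 58 x 15 mm and 25 mm deep, in which the hook stands; origin: centre of its underside
- tape_measure: bystander: yellow tape measure, 35 x 81 x 62 mm, standing near the robot; origin under its centre
- parts_tin: bystander: round lidded tin, 87 mm across, 35 mm tall, beyond the work; origin under its centre
- mahog_block: bystander: dark wooden block, 62 x 115 x 30 mm, beyond the work; origin under its centre
There are look-alikes about, which are no part of the job. Leave any pink look-alike of the snap_hook alone. Several things have the shape of the anchor; the one meant has the colours described above.

How it is judged:
By the outcome, as a careful person would: the job done as asked, in the order asked, and still so for the second after the job is handed in, with the robot touching nothing.
It also fails if it takes over 45 s, if anything falls off the work surface, if the arm or the gripper's body presses on something with over 40 N, if the wrist force passes 120 N, or if a joint passes its speed limit or range.

## Working session

There is one attempt and no reset: what is moved stays moved. The work goes in short steps, each a Python script; the robot and the scene stay as the last script left them, time stands still between calls to the robot, and variables do not carry over. Pictures are saved under pics/ and viewed, at most 10 in all, crops included, and the job is handed in when it is done.

```bash
mkdir -p pics; ls; cat > h.py <<'E'
import numpy as np, cv2
from cell import robot, grip, kin, viewer
def info(c):
    i=viewer.camera_info(c); return np.array(i["camera_matrix"]),i["k1"],np.array(i["R"]),np.array(i["t"])
def world(at,c):
    K,k,R,t=info(c); return R.T@(np.array(at)-t)
def proj(X,c):
    K,k,R,t=info(c); return cv2.projectPoints(np.array(X,float).reshape(-1,3),cv2.Rodrigues(R)[0],t,K,np.array([k,0,0,0.]))[0][:,0]
def ray(px,c):
    K,k,R,t=info(c)
    u=cv2.undistortPoints(np.array(px,float).reshape(-1,1,2),K,np.array([k,0,0,0.]))[:,0]
    d=np.c_[u,np.ones(len(u))]@R
    return -R.T@t,d
def onplane(px,c,z):
    o,d=ray(px,c); return o+d*((z-o[2])/d[:,2])[:,None]
E
python3 - <<'E'
from h import *
for c in("side","top"):
    im=viewer.read_camera(c); cv2.imwrite(f"pics/{c}0.png",im[:,:,::-1])
    K,k,R,t=info(c); print(c,K[0,0],k,-R.T@t,R[2])
    for n in("snap_hook","hook_grip","anchor","rest","tape_measure","parts_tin","mahog_block"):
        for d in viewer.pinpoint(n,c): print(n,round(d["confidence"],2),world(d["at"],c).round(1))
s=robot.observe();print(s)
E
```

```text
pics
side 477.24352206377324 -0.15654392730886307 [ 466.09343871 -623.3209758  1056.9106898 ] [ 0.02434089  0.48015288 -0.87684704]
snap_hook 0.8 [ 482.6 -238.5   24.1]
snap_hook 0.48 [ 467.9 -331.4    4.5]
hook_grip 0.76 [ 468.5 -334.2   78.3]
hook_grip 0.74 [ 486.1 -241.3   93.1]
hook_grip 0.28 [495.6  64.5   0.6]
anchor 0.72 [494.3  65.2   4.9]
anchor 0.56 [ 326.2 -174.6   -0.4]
anchor 0.35 [ 490.8 -237.     1.4]
rest 0.65 [ 4.909e+02 -2.385e+02 -4.000e-01]
tape_measure 0.95 [351.5 202.4   1.2]
tape_measure 0.42 [666.6 -32.2   3.3]
parts_tin 0.59 [668.6 -34.8   5.2]
mahog_block 0.91 [ 683.6 -216.5    2.4]
top 484.1421120865137 -0.10776667771887427 [ 223.16389188  -59.97206614 1437.63382858] [ 0.20312861 -0.00255234 -0.97914874]
snap_hook 0.47 [ 484.7 -236.5   25. ]
hook_grip 0.71 [ 492.8 -233.8   92.3]
hook_grip 0.43 [ 474.2 -334.4   75.5]
anchor 0.88 [ 329.7 -172.7    3.4]
anchor 0.74 [493.9  64.4   2.6]
rest 0.68 [ 482.2 -236.5   -2.9]
tape_measure 0.67 [353.8 200.2  -1.1]
parts_tin 0.89 [672.4 -37.6  -0. ]
parts_tin 0.68 [ 487.2 -239.8    1.2]
mahog_block 0.84 [ 6.866e+02 -2.171e+02 -6.000e-01]
{'t': 0.8, 'joints': array([-1.31101749,  0.46745077, -0.01159624,  1.60268513,  0.00597583,
        1.07138784, -0.05630876]), 'joint_velocities': array([-0.00154073, -0.00050025, -0.0009816 , -0.00055005,  0.00141972,
        0.00051294,  0.00067534]), 'joint_torque': array([-1.92775642e-04, -5.20356345e+01, -1.30884640e-02, -2.44044471e+01,
       -5.68990828e-02,  1.11373010e-02, -6.51293739e-07]), 'tcp_pos': array([193.85624522, 620.4435202 , 214.6304881 ]), 'tcp_rot': array([4.73932344e-01, 3.10560779e+00, 1.58569904e-04]), 'contact_force': array([ 0.65683012, -0.42855108, -0.47318389]), 'wrist_torque': array([-0.00712535, -0.03299393, -0.03805689]), 'grip_force': 0.0, 'grip_width': 0.9975506919770387}
```

```bash
python3 - <<'E'
import cv2,numpy as np
from h import *
for c in("side","top"):
    im=cv2.imread(f"pics/{c}0.png"); 
    print(c,proj([[487,-238,40],[494,65,50],[328,-173,50],[470,-333,40]],c).round())
    cv2.imwrite(f"pics/{c}0x.png",cv2.resize(im,(800,600),interpolation=cv2.INTER_CUBIC))
E
```

```text
side [[257. 260.]
 [253. 147.]
 [187. 236.]
 [252. 301.]]
top [[320. 204.]
 [217. 204.]
 [301. 258.]
 [353. 208.]]
```

View pics/side0x.png

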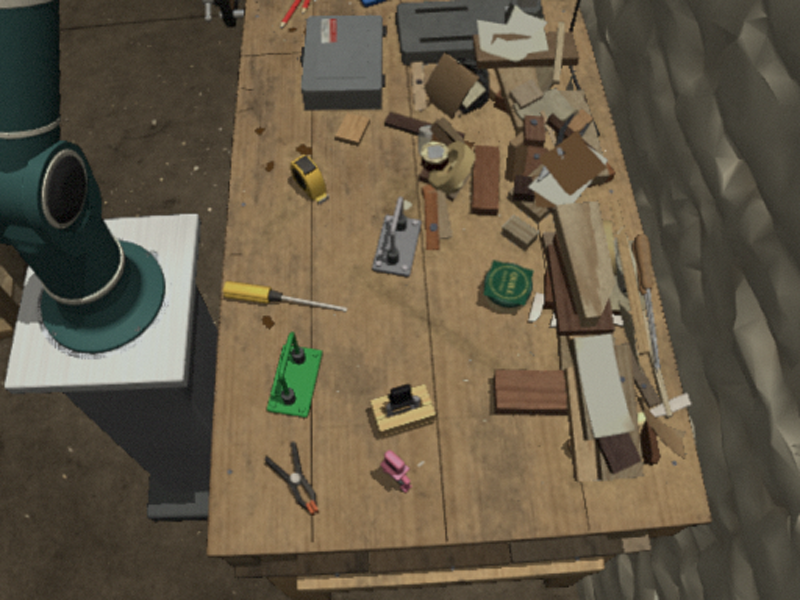

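View pics/top0x.png

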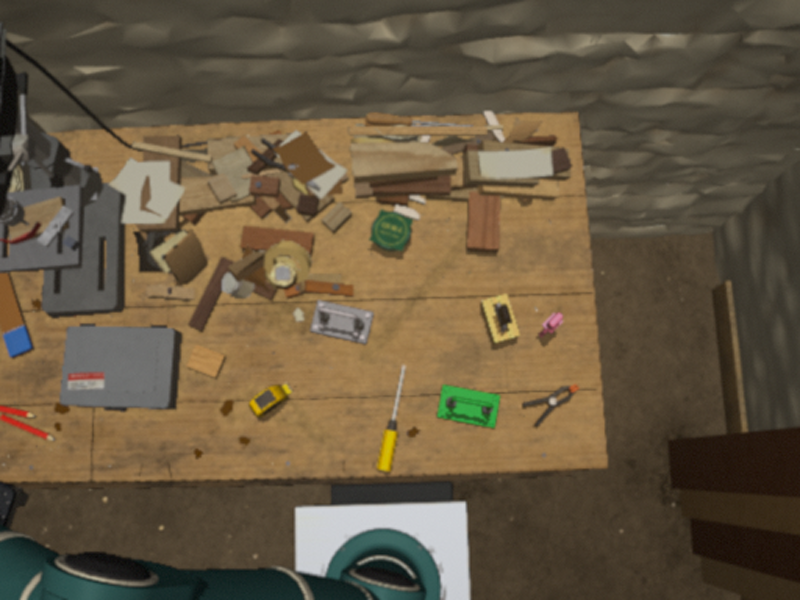

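The grey anchor is at about (395,245) in the side view and (342,322) in the top view. The rest with the real hook is at (402,407) side and (500,318) top. The green anchor and pink hook are look-alikes. Next I'll look closer to get the yaws.

```bash
cat > fit.py <<'E'
from h import *
from scipy.optimize import minimize
def box(cx,cy,sx,sy,z0,z1):
    return np.array([[cx+a*sx/2,cy+b*sy/2,z] for a in(-1,1) for b in(-1,1) for z in(z0,z1)])
REST=[box(0,0,84,50,0,40), box(0,0,34,24,20,68), box(0,0,30,13,60,105)]
def anchor(h):
    return [box(0,0,64,112,0,10)]+[box(0,s*34,18,18,10,36) for s in(-1,1)]+[box(0,s*34,8,8,36,h) for s in(-1,1)]+[box(0,0,8,68,h-4,h+4)]
def render(parts,p,c,up=4):
    x,y,a=p; Rz=np.array([[np.cos(a),-np.sin(a),0],[np.sin(a),np.cos(a),0],[0,0,1]])
    m=np.zeros((384*up,512*up),np.uint8)
    for b in parts:
        q=proj(b@Rz.T+[x,y,0],c)
        cv2.fillConvexPoly(m,cv2.convexHull(((q+.5)*up-.5).round().astype(np.int32)),1)
    return m
E
python3 - <<'E'
from fit import *
rows=[]
for n,X in(("rest",[487,-238,20]),("anchor",[494,65,40])):
    row=[]
    for c in("side","top"):
        viewer.read_camera(c)
        im=cv2.imread(f"pics/{c}0.png"); u,v=proj([X],c)[0].round().astype(int)
        best=None
        for d in viewer.silhouettes(n,c):
            if d["mask"][v-12:v+12,u-12:u+12].sum()>100 and best is None: best=d; 
        cr=cv2.resize(im[v-30:v+30,u-40:u+40],(400,300),interpolation=cv2.INTER_CUBIC)
        if best is not None:
            np.save(f"{n}_{c}.npy",best["mask"]); print(n,c,best["confidence"],best["mask"].sum())
            m=cv2.resize(best["mask"][v-30:v+30,u-40:u+40].astype(np.uint8),(400,300),interpolation=cv2.INTER_NEAREST)
            cv2.drawContours(cr,cv2.findContours(m,0,2)[0],-1,(255,0,255),1)
        print(n,c,"origin px",u-40,v-30); row.append(cr)
    rows.append(np.hstack(row))
cv2.imwrite("pics/crops.png",np.vstack(rows))
E
```

```text
rest side 0.73 727
rest side origin px 217 233
rest top 0.73 420
rest top origin px 280 175
anchor side 0.62 1043
anchor side origin px 213 119
anchor top 0.78 752
anchor top origin px 177 174
```

View pics/crops.png

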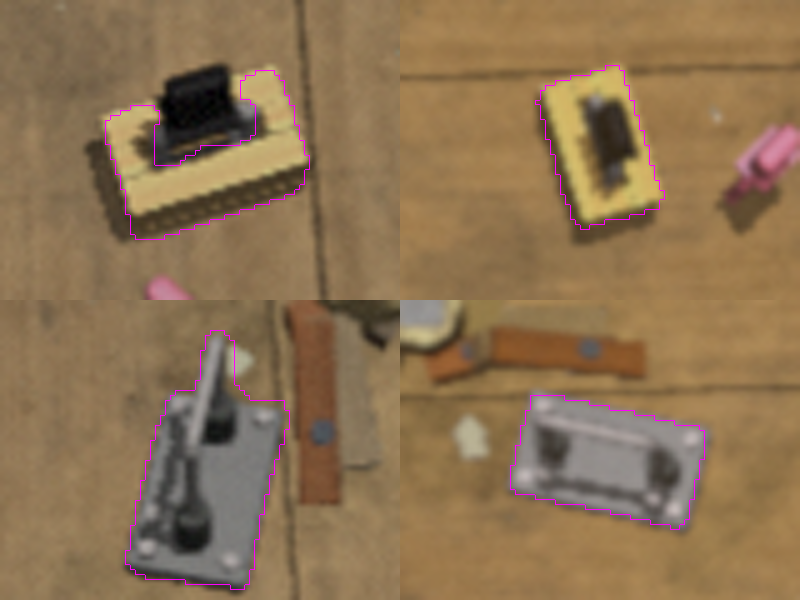

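```bash
python3 - <<'E'
from fit import *
def fit(n,mk,p0,cams=("side","top")):
    M={c:cv2.resize(np.load(f"{n}_{c}.npy").astype(np.uint8),(2048,1536),interpolation=cv2.INTER_NEAREST) for c in cams}
    def cost(p):
        q=0
        for c in cams:
            parts=mk(p); m=M[c]
            r=render(parts,p[:3],c)
            if n=="rest":
                hk=render(parts[1:],p[:3],c); r=r&(1-hk); m=m&(1-hk)
            q+=1-(r&m).sum()/max((r|m).sum(),1)
        return q
    s=np.array([8,8,.15]+[12]*(len(p0)-3)); p0=np.array(p0,float)
    best=min((minimize(cost,p0+s*d,method="Nelder-Mead",options=dict(initial_simplex=[p0+s*d]+[p0+s*d+s*e for e in np.eye(len(p0))],xatol=.02,fatol=1e-5)) for d in(-.3,.2)),key=lambda r:r.fun)
    print(n,cams,best.x.round(3),round(best.fun,4))
for cams in(("side","top"),("side",),("top",)):
    fit("rest",lambda p:REST,[487,-238,.25],cams)
    fit("anchor",lambda p:anchor(p[3]),[494,65,-.17,102],cams)
E
```

```text
rest ('side', 'top') [ 4.88452e+02 -2.37930e+02  2.52000e-01] 0.2203Traceback (most recent call last):
  File "<stdin>", line 18, in <module>
  File "<stdin>", line 14, in fit
  File "<stdin>", line 14, in <genexpr>
    res = _minimize_neldermead(fun, x0, args, callback, bounds=bounds,
                               **options)
    fxcc = func(xcc)
    fx = function(np.copy(x), *(wrapper_args + args))
  File "<stdin>", line 8, in cost
  File "fit.py", line 12, in render
    q=proj(b@Rz.T+[x,y,0],c)
  File "h.py", line 8, in proj
    K,k,R,t=info(c); return cv2.projectPoints(np.array(X,float).reshape(-1,3),cv2.Rodrigues(R)[0],t,K,np.array([k,0,0,0.]))[0][:,0]
            ~~~~^^^
  File "h.py", line 4, in info
    i=viewer.camera_info(c); return np.array(i["camera_matrix"]),i["k1"],np.array(i["R"]),np.array(i["t"])
ValueError: time passes only in moves, steps and waits
```

```bash
sed -i 's/^def info(c):/import functools\n@functools.cache\ndef info(c):/' h.py; cat > fitrun.py <<'E'
from fit import *
def fit(n,mk,p0,cams=("side","top")):
    M={c:cv2.resize(np.load(f"{n}_{c}.npy").astype(np.uint8),(2048,1536),interpolation=cv2.INTER_NEAREST) for c in cams}
    def cost(p):
        q=0
        for c in cams:
            parts=mk(p); m=M[c]
            r=render(parts,p[:3],c)
            if n=="rest":
                hk=render(parts[1:],p[:3],c); r=r&(1-hk); m=m&(1-hk)
            q+=1-(r&m).sum()/max((r|m).sum(),1)
        return q
    s=np.array([8,8,.15]+[12]*(len(p0)-3)); p0=np.array(p0,float)
    best=min((minimize(cost,p0+s*d,method="Nelder-Mead",options=dict(initial_simplex=[p0+s*d]+[p0+s*d+s*e for e in np.eye(len(p0))],xatol=.02,fatol=1e-5)) for d in(-.3,.2)),key=lambda r:r.fun)
    print(n,cams,best.x.round(3),round(best.fun,4))
for cams in(("side","top"),("side",),("top",)):
    fit("rest",lambda p:REST,[487,-238,.25],cams)
    fit("anchor",lambda p:anchor(p[3]),[494,65,-.17,102],cams)
E
python3 fitrun.py; python3 -c "
from h import *
print(robot.observe()['t'])
for c in('side','top'):print(info(c)[3])"
```

```text
rest ('side', 'top') [ 4.88452e+02 -2.37930e+02  2.52000e-01] 0.2203
anchor ('side', 'top') [ 4.96461e+02  6.63340e+01 -2.65000e-01  9.51850e+01] 0.1356
rest ('side',) [ 4.88260e+02 -2.39041e+02  2.54000e-01] 0.1104
anchor ('side',) [ 4.95999e+02  6.61940e+01 -2.60000e-01  9.25040e+01] 0.0575
rest ('top',) [ 4.88534e+02 -2.37432e+02  2.46000e-01] 0.0972
anchor ('top',) [ 4.97371e+02  6.62520e+01 -2.49000e-01  1.04946e+02] 0.0754
1.2
[-497.16929095  -13.24256451 1214.69324083]
[ -47.71705664  512.24676288 1362.17331234]
```

```bash
cat >> h.py <<'E'
from scipy.spatial.transform import Rotation as Ro
def down(yaw): return (Ro.from_euler('z',yaw)*Ro.from_euler('x',np.pi)).as_rotvec()
def st(l=''):
    s=robot.observe(); print(l,'t',round(s['t'],2),'p',s['tcp_pos'].round(1),'F',s['contact_force'].round(1),'M',s['wrist_torque'].round(2),'g',round(s['grip_width'],3),round(s['grip_force'],1)); return s
E
python3 - <<'E'
from h import *
robot.servo_line([193.9,620.4,290],feed=250)
for y in(.252,.252+np.pi,.252-np.pi):
    q=kin.ik([488.4,-238,180],down(y)); print(y,None if q is None else np.round(q,2))
    q=kin.ik([496.5,66.3,220],down(y-.517)); print(y,None if q is None else np.round(q,2))
st()
E
```

```text
0.252 [-0.22  0.39  0.76  1.94 -0.33  0.94 -0.61]
0.252 [-0.83  0.24  0.73  1.99 -0.19  0.98 -1.84]
3.393592653589793 [-0.49  0.58  1.19  1.95 -0.62  1.05  2.81]
3.393592653589793 [-0.62  0.21  0.48  1.98 -0.12  0.97  1.23]
-2.8895926535897933 [-0.49  0.58  1.19  1.95 -0.62  1.05  2.81]
-2.8895926535897933 [-0.62  0.21  0.48  1.98 -0.12  0.97  1.23]
 t 1.65 p [194.  620.7 291. ] F [-0.4 -0.  -0.5] M [-0.01  0.   -0.02] g 1.003 0.0
```

```bash
python3 - <<'E'
from h import *
robot.movep([488.4,-238,170],down(.252)); st()
grip(.5)
cv2.imwrite("pics/s1.png",viewer.read_camera("side")[:,:,::-1])
for d in viewer.pinpoint("hook_grip","side"): print(d["confidence"],world(d["at"],"side").round(1))
viewer.read_camera("top")
for d in viewer.pinpoint("hook_grip","top"): print(d["confidence"],world(d["at"],"top").round(1))
robot.servo_line([488.4,-238,110],feed=150); st()
robot.servo_line([488.4,-238,80],feed=80); st()
cv2.imwrite("pics/s2.png",cv2.resize(np.hstack([viewer.read_camera(c)[v-40:v+40,u-50:u+50] for c,u,v in(("side",257,255),("top",320,204))]),(800,320),interpolation=cv2.INTER_CUBIC)[:,:,::-1])
E
```

```text
t 4.85 p [ 488.9 -237.2  170. ] F [ 0.6 -0.6 -0.2] M [-0.04  0.12 -0.01] g 1.004 0.0
0.6 [ 468.  -330.3   78.7]
0.47 [ 475.2 -332.9   78.5]
 t 6.41 p [ 488.5 -238.4  110.3] F [ 0.4 -0.3  0.3] M [-0.03  0.16  0.02] g 0.499 0.0
 t 6.93 p [ 488.1 -238.1   79.6] F [0.3 0.5 0.8] M [0.01 0.11 0.02] g 0.499 0.0
```

View pics/s2.png

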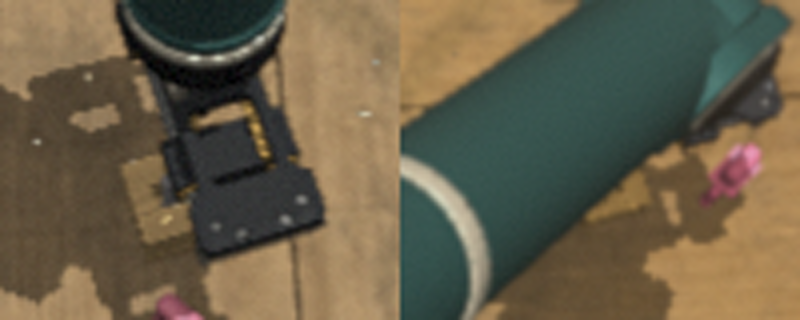

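The fingers straddle the tab (side crop around (230,150)) without contact, so I'll close and lift.

```bash
python3 - <<'E'
from h import *
grip(0.0,10); st('grip10')
grip(0.0,40); s=st('grip40')
p=s['tcp_pos']
robot.servo_line([488.4,-238,92],feed=40); st('up12')
robot.servo_line([488.4,-238,160],feed=120); st('up')
robot.movep([496.5,66.3,225],down(-.265)); robot.hold(.2); st('hover')
im=[viewer.read_camera(c) for c in("side","top")]
for c in("side","top"):
  for n in("hook_grip","snap_hook","hook_spine"):
    for d in viewer.pinpoint(n,c): print(c,n,round(d["confidence"],2),world(d["at"],c).round(1))
uv=[proj([[496.5,66.3,150]],c)[0].round().astype(int) for c in("side","top")]; print(uv)
cv2.imwrite("pics/s3.png",cv2.resize(np.hstack([i[v-40:v+40,u-50:u+50] for i,(u,v) in zip(im,uv)]),(800,320),interpolation=cv2.INTER_CUBIC)[:,:,::-1])
E
```

```text
grip10 t 7.62 p [ 488.4 -238.    80. ] F [0.1 0.2 0.5] M [0.06 0.26 0.05] g 0.142 10.0
grip40 t 7.84 p [ 488.4 -237.9   80. ] F [-0.3  1.1  0.7] M [0.07 0.21 0.06] g 0.141 40.0
up12 t 8.29 p [ 488.6 -237.9   92.2] F [-0.6  1.4 -2.1] M [ 0.05  0.14 -0.01] g 0.138 40.0
up t 9.01 p [ 488.1 -237.6  159.5] F [ 0.2  0.3 -1.4] M [-0.03  0.17 -0.04] g 0.14 40.0
hover t 10.4 p [496.6  65.  224.8] F [ 0.3  0.1 -2.1] M [-0.01  0.14  0.01] g 0.139 40.0
side hook_grip 0.55 [ 469.1 -332.6   80.4]
side hook_grip 0.52 [494.8  65.5 237.1]
side hook_grip 0.2 [493.4  64.9 210. ]
side snap_hook 0.58 [490.   63.  168.4]
side hook_spine 0.71 [ 474.9 -328.9   48.5]
side hook_spine 0.62 [491.7  67.7 207.5]
side hook_spine 0.47 [ 485.5 -238.6    2.8]
top hook_grip 0.53 [ 470.1 -333.    76.8]
top hook_grip 0.52 [501.3  66.5 234.7]
top snap_hook 0.68 [ 683.9 -218.1   -3.1]
top snap_hook 0.55 [ 472.1 -330.     9.8]
top snap_hook 0.4 [496.2  66.2 164.7]
top hook_spine 0.56 [492.5  62.6 211.2]
top hook_spine 0.56 [ 475.1 -329.7   44.5]
[array([254, 122]), array([213, 196])]
```

View pics/s3.png

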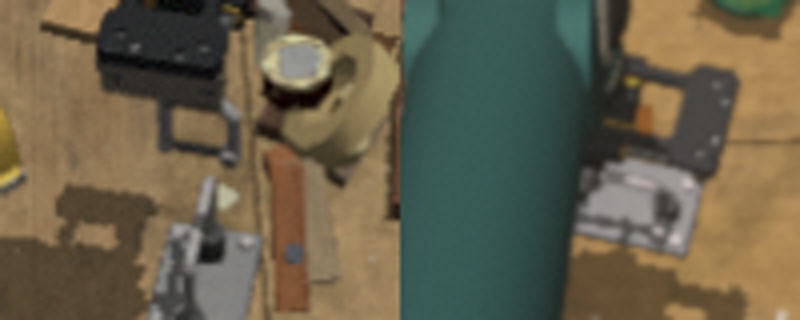

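```bash
python3 - <<'E'
from h import *
robot.servo_line([496.5,66.3,190],feed=100); robot.hold(.3); s=st('low')
im=viewer.read_camera("side").copy()
cv2.imwrite("pics/s4full.png",im[:,:,::-1])
S=8;u0,v0=205,90
cr=cv2.resize(im[v0:v0+70,u0:u0+50+45],None,fx=S,fy=S,interpolation=cv2.INTER_CUBIC)
Rt=Ro.from_rotvec(s['tcp_rot']).as_matrix(); ex=Rt[:,0]; O=s['tcp_pos']-[0,0,58]
def dr(P,col,closed=False):
    q=((proj(P,"side")-[u0,v0]+.5)*S).round().astype(np.int32); cv2.polylines(cr,[q.reshape(-1,1,2)],closed,col,1); 
dr([O+ex*a+[0,0,z] for a,z in((-26,0),(26,0),(26,44),(-26,44))],(255,0,0),True)
dr([O+[0,0,-6],O+[0,0,40]],(255,0,0))
ey=np.array([np.sin(.265),np.cos(.265),0]);A=np.array([496.5,66.3,0])
for h,c in((90,(0,255,0)),(102,(255,255,0)),(114,(255,0,255))): dr([A-ey*34+[0,0,36],A-ey*34+[0,0,h],A+ey*34+[0,0,h],A+ey*34+[0,0,36]],c)
print(cr.shape); cv2.imwrite("pics/s4.png",cr[:,:,::-1])
E
```

```text
low t 11.6 p [496.8  66.4 190.4] F [-0.   0.2 -2. ] M [ 0.02  0.15 -0.02] g 0.141 40.0
(560, 760, 3)
```

View pics/s4.png

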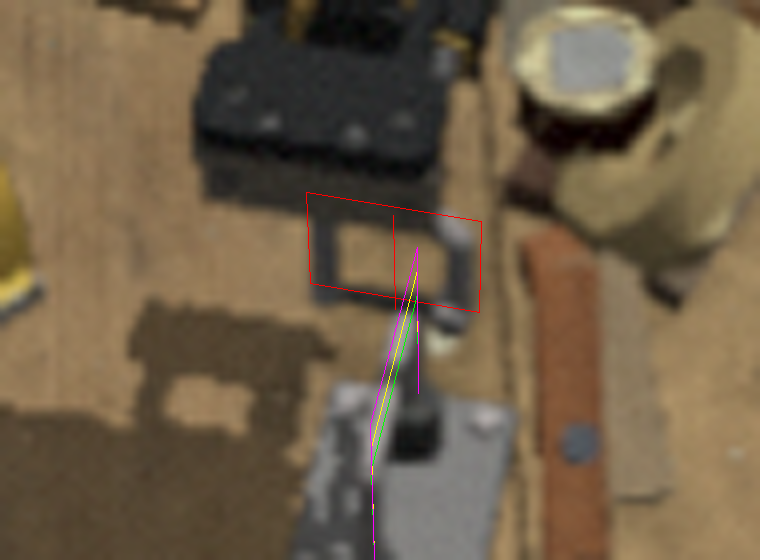

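The hook hangs level above the bar, its opening spanning about x 338–447 in the crop against a predicted 350–453. That puts it roughly 2–3 mm toward −x in the fingers, so I'll quantify it from the brightness profile.

```bash
python3 - <<'E'
from h import *
from scipy.ndimage import map_coordinates
im=cv2.imread("pics/s4full.png").astype(float).sum(2)/3
s=robot.observe(); ex=Ro.from_rotvec(s['tcp_rot']).as_matrix()[:,0]; O=s['tcp_pos']-[0,0,58]
a=np.arange(-32,34,2.)
print(' '*6,*[f"{int(x):4d}" for x in a])
for z in(25,20,15,10,5):
    q=proj([O+ex*x+[0,0,z] for x in a],"side"); print(f"z{z:3d}  ",*[f"{int(v):4d}" for v in map_coordinates(im,[q[:,1],q[:,0]],order=1)])
z=np.arange(40,-16,-2.); 
for x in(-8,-5,6):
    q=proj([O+ex*x+[0,0,k] for k in z],"side"); print("x",x,[(int(k),int(v)) for k,v in zip(z,map_coordinates(im,[q[:,1],q[:,0]],order=1))])
# bar offset perpendicular at heights: profile across the bar in anchor frame
e=np.array([np.cos(.265),-np.sin(.265),0]);n=np.array([np.sin(.265),np.cos(.265),0]);A=np.array([496.5,66.3,0])
for h in(95,102,109):
  for y in(-20,-10,0,10):
    b=np.arange(-12,13,2.); q=proj([A+e*x+n*y+[0,0,h] for x in b],"side"); print(h,y,*[f"{int(v):4d}" for v in map_coordinates(im,[q[:,1],q[:,0]],order=1)])
E
```

```text
-32  -30  -28  -26  -24  -22  -20  -18  -16  -14  -12  -10   -8   -6   -4   -2    0    2    4    6    8   10   12   14   16   18   20   22   24   26   28   30   32
z 25    122  125  123  105   71   56   55   66   92  111  114  112  110  107  107  102  101  103  105  107  109  109  107   96   78   59   57   65   77   90   94   86   84
z 20    122  124  120  103   69   55   54   64   86  109  109  109  110  112  114  108  106  108  112  116  117  116  112   99   77   56   55   64   78   91   94   87   83
z 15    123  123  119  103   71   56   53   63   86  108  111  113  116  117  115  108  107  110  115  117  117  114  109   97   77   53   55   64   79   90   95   92   83
z 10    124  122  116   99   68   55   53   65   90  113  116  117  117  116  115  113  110  112  114  114  113  110  105   92   73   55   54   65   77   86   92   95   85
z  5    123  121  113   95   66   57   52   63   84  100  100   96   92   90   93   92   90   91   92   89   84   85   85   80   70   57   54   63   76   90   99  100   90
x -8 [(40, 47), (38, 47), (36, 47), (34, 64), (32, 84), (30, 97), (28, 108),
[... 974 characters left out ...]
5   94   92   93   87   72   60   58   66   80   91
95 10  106  109  108  111  125  151  151  128   93   76  110  139  148
102 -20  141  148  131  111  111  129  154  149  118   87   69   69   70
102 -10  101   98  100   97   95   97  110  103   80   58   56   63   71
102 0   97   98  100  102  111  128  143  130   99   69   69   86   98
102 10  106  109  110  111  120  141  154  145  116   82  114  136  140
109 -20  139  153  150  142  133  133  144  155  133   94   61   60   69
109 -10   93   94   94   95   94   91   92   86   72   60   57   66   79
109 0  106  106  109  109  109  122  148  152  131   95   76  108  137
109 10   87   85   85   85   87  104  127  133  113   75   74   73   68
```

```bash
python3 - <<'E'
from h import *
X=np.array([496.5,66.3])+3.3*np.array([np.cos(.265),-np.sin(.265)])
robot.servo_line([*X,184],feed=40,rotation=down(-.265)); robot.hold(.2); s=st(); f0=s['contact_force'][2]
z=184
while z>148:
    z-=1.0; robot.servo_line([*X,z],feed=15); s=robot.observe(); f=s['contact_force'][2]-f0
    if z%4==0 or f>2: print(z,s['tcp_pos'].round(1),round(f,1),round(s['t'],2))
    if f>3: break
robot.hold(.15); st('touch')
E
```

```text
t 12.18 p [499.7  65.4 184. ] F [-0.2 -0.1 -1.2] M [ 0.03  0.17 -0.04] g 0.142 40.0
180.0 [499.6  65.4 179.9] -0.3 13.18
176.0 [499.6  65.4 175.9] -0.8 14.18
172.0 [499.6  65.4 171.9] -0.3 15.18
168.0 [499.6  65.4 167.9] -0.1 16.18
164.0 [499.6  65.4 163.9] 0.1 17.18
160.0 [499.9  65.4 160.1] 0.2 18.18
159.0 [500.   65.4 159.5] 7.8 18.43
touch t 18.57 p [500.   65.4 159.6] F [-1.5 -0.5  6.4] M [-0.02  0.58 -0.01] g 0.136 40.0
```

```bash
cat > push.py <<'E'
from h import *
X=np.array([496.5,66.3])+3.3*np.array([np.cos(.265),-np.sin(.265)])
def run(z,zend,step,fmax,feed):
    while z>zend:
        z-=step; robot.servo_line([*X,z],feed=feed); s=robot.observe(); F=s['contact_force']
        print(z,s['tcp_pos'].round(1),F.round(1),s['wrist_torque'].round(2),round(s['t'],2))
        if F[2]+1.4>fmax: print('STOP'); break
    return z
E
python3 - <<'E'
from push import *
run(159,147,1.5,19,20)
E
```

```text
157.5 [500.2  65.4 158.2] [-1.5 -1.   6.5] [-0.08  0.58  0.04] 18.82
156.0 [500.3  65.3 156.7] [-1.7  0.7  6.9] [-0.08  0.57 -0.02] 19.07
154.5 [500.3  65.3 155.3] [-1.9 -1.   7.7] [-0.09  0.59  0.01] 19.32
153.0 [500.2  65.4 153.9] [-1.  -1.   9.6] [-0.08  0.72 -0.03] 19.57
151.5 [500.5  65.5 152.5] [-1.8 -0.2  9.5] [-0.01  0.66 -0.05] 19.82
150.0 [500.9  65.5 151.2] [-0.9 -0.1  9.1] [-0.01  0.44  0.02] 20.07
148.5 [501.3  65.6 149.8] [-0.3  0.1 10. ] [ 0.09  0.3  -0.  ] 20.32
147.0 [501.9  65.6 148.5] [ 0.7 -0.3  9.4] [-0.01 -0.    0.01] 20.57
```

```bash
python3 - <<'E'
from push import *
X-=1.0*np.array([np.cos(.265),-np.sin(.265)])
run(147,125,2,22,22)
E
```

```text
145 [501.2  65.8 146.6] [ 0.8  0.2 10.4] [-0.02 -0.04 -0.  ] 20.82
143 [502.2  65.7 144.9] [2.8 0.4 8. ] [-0.04 -0.66 -0.02] 21.07
141 [502.6  65.7 143. ] [ 3.4 -1.8  7.4] [-0.08 -0.89 -0.05] 21.32
139 [503.   65.5 141. ] [ 4.5 -0.5  7.6] [-0.15 -1.15  0.01] 21.57
137 [503.4  65.4 139.1] [ 5.5 -1.4  6.4] [-0.2  -1.39 -0.01] 21.82
135 [503.7  65.3 137.1] [ 5.8 -0.2  5.7] [-0.31 -1.51  0.02] 22.07
133 [504.1  65.3 135.1] [ 7.8 -0.3  4.5] [-0.33 -1.9   0.01] 22.32
131 [504.7  65.  133.2] [ 8.7 -1.7  1.6] [-0.48 -2.3  -0.03] 22.57
129 [505.3  64.8 131.2] [11.3 -1.9 -0.1] [-0.57 -2.84 -0.1 ] 22.82
127 [499.   65.6 127.1] [ 0.2  0.5 -1. ] [ 0.01  0.24 -0.04] 23.07
125 [498.   65.8 124.5] [-0.4 -0.2 -1.8] [0.05 0.14 0.01] 23.32
```

```bash
python3 - <<'E'
from push import *
run(125,118,2.5,10,25)
im=viewer.read_camera("side"); cv2.imwrite("pics/s5.png",cv2.resize(im[95:165,205:300],None,fx=8,fy=8,interpolation=cv2.INTER_CUBIC)[:,:,::-1])
E
```

```text
122.5 [499.5  65.4 122.3] [-0.4  0.3 -0.5] [ 0.02  0.14 -0.03] 23.58
120.0 [499.5  65.4 119.8] [-0.6  0.5 -1.5] [0.04 0.13 0.02] 23.83
117.5 [499.6  65.4 117.4] [ 0.2  0.4 -1.8] [-0.01  0.16  0.01] 24.08
```

View pics/s5.png

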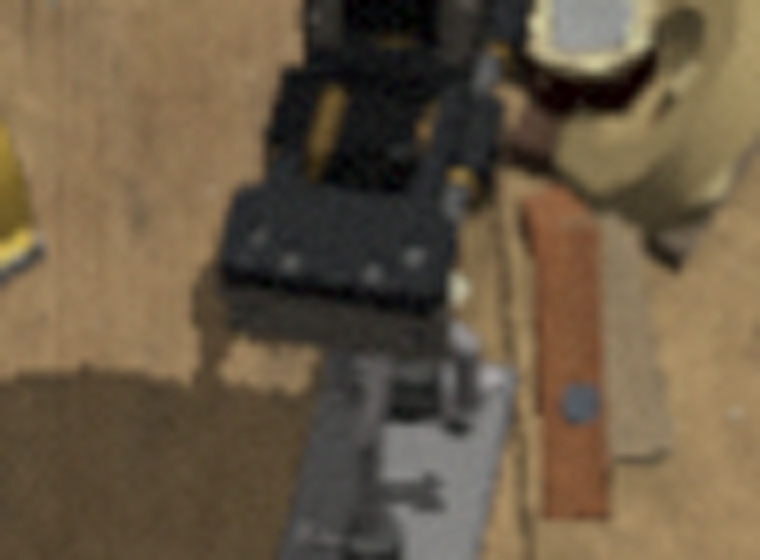

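The bar (about (370,400)) runs between the hook's two posts (about (345,380) and (455,400)). The forces have dropped back to baseline, so the gate looks shut. Now the tug.

```bash
python3 - <<'E'
from push import *
X0=X
robot.servo_line([*X,138],feed=40); robot.hold(.1); s=st('138'); z=138
f=0
while z<152:
    z+=1; robot.servo_line([*X,z],feed=15); s=robot.observe(); f=s['contact_force'][2]+1.5
    print(z,s['tcp_pos'].round(1),s['contact_force'].round(1),round(s['t'],2))
    if f<-4: break
if f<-4:
    for _ in range(4): robot.hold(.3); s=st('tug')
E
```

```text
138 t 24.89 p [499.5  65.5 137.8] F [-0.4  0.5 -1.7] M [ 0.04  0.13 -0.02] g 0.135 40.0
139 [499.7  65.4 138.9] [ 0.8 -0.2 -1. ] 25.14
140 [499.7  65.4 140. ] [ 0.1 -0.  -1.9] 25.39
141 [499.7  65.4 141.1] [ 0.1  0.3 -1.4] 25.64
142 [499.7  65.4 142.1] [-0.3 -0.  -1.9] 25.89
143 [499.7  65.4 143.1] [ 0.7 -0.3 -1.9] 26.14
144 [499.7  65.4 144.1] [ 0.7 -0.1 -1.6] 26.39
145 [499.7  65.4 145.1] [ 0.1 -0.1 -1.8] 26.64
146 [499.5  65.4 145.7] [ 1.4 -0.1 -5.4] 26.89
147 [499.3  65.5 146.2] [  3.4   0.6 -17.2] 27.14
tug t 27.44 p [499.3  65.4 146.4] F [  4.4   1.  -22.4] M [ 0.19 -1.22  0.  ] g 0.138 40.0
tug t 27.74 p [499.2  65.4 146.5] F [  4.4   0.7 -25. ] M [ 0.2  -1.26 -0.01] g 0.141 40.0
tug t 28.04 p [499.2  65.4 146.5] F [  5.1   0.8 -25.5] M [ 0.16 -1.28 -0.02] g 0.139 40.0
tug t 28.34 p [499.2  65.4 146.5] F [  5.    1.1 -24.8] M [ 0.16 -1.26 -0.03] g 0.14 40.0
```

```bash
python3 - <<'E'
from push import *
robot.servo_line([*X,145.9],feed=15); 
for _ in range(4): robot.hold(.28); st('light')
robot.servo_line([*X,119],feed=40); robot.hold(.15); f0=st('119')['contact_force'][2]; z=119
while z>111:
    z-=.5; robot.servo_line([*X,z],feed=10); s=robot.observe(); f=s['contact_force'][2]-f0
    print(z,s['tcp_pos'].round(1),s['contact_force'].round(1),round(s['t'],2))
    if f>1.8: break
robot.hold(.2);st('seat')
E
```

```text
light t 28.88 p [499.5  65.4 146.1] F [  0.2   0.  -14.1] M [ 0.09 -0.13 -0.  ] g 0.138 40.0
light t 29.16 p [499.6  65.4 146. ] F [ -0.4  -0.1 -12.7] M [ 0.03 -0.03  0.01] g 0.139 40.0
light t 29.44 p [499.6  65.4 145.9] F [ -0.2   0.5 -11.6] M [ 0.01  0.07 -0.01] g 0.138 40.0
light t 29.73 p [499.6  65.4 145.9] F [ -0.1   0.3 -11.3] M [0.02 0.08 0.03] g 0.14 40.0
119 t 30.7 p [499.9  65.5 119.2] F [-0.2 -0.5 -2.5] M [0.03 0.15 0.04] g 0.14 40.0
118.5 [499.7  65.5 118.6] [ 0.3  0.8 -1.3] 30.95
118.0 [499.7  65.4 118. ] [-0.1 -0.2 -0.3] 31.2
seat t 31.4 p [499.7  65.4 118. ] F [-0.7  0.5 -1.6] M [ 0.11  0.2  -0.04] g 0.14 40.0
```

```bash
python3 - <<'E'
from push import *
z=118
while z>112.5:
    z-=.5; robot.servo_line([*X,z],feed=10); s=robot.observe(); f=s['contact_force'][2]+1.5
    print(z,s['tcp_pos'].round(1),s['contact_force'].round(1),round(s['t'],2))
    if f>2.5: break
robot.hold(.15);st('seat')
E
```

```text
117.5 [499.7  65.4 117.5] [ 0.5  1.3 -2.3] 31.65
117.0 [499.6  65.4 117. ] [ 0.4 -0.5 -1.2] 31.9
116.5 [499.7  65.4 116.5] [-0.2  0.1 -1.7] 32.15
116.0 [499.7  65.4 116. ] [ 0.5 -0.3 -1.9] 32.4
115.5 [499.7  65.4 115.5] [ 0.4  0.9 -1.5] 32.65
115.0 [499.7  65.4 115. ] [ 0.1  1.4 -0.7] 32.9
114.5 [499.8  65.4 114.6] [-0.3  0.  -1. ] 33.15
114.0 [499.9  65.4 114.3] [-1.1 -0.1  4.2] 33.4
seat t 33.55 p [499.9  65.4 114.2] F [-0.2 -0.2  3.5] M [-0.05  0.41  0.01] g 0.139 40.0
```

```bash
python3 - <<'E'
from push import *
grip(.5,10); robot.hold(.2); st('open')
robot.servo_line([*X,185],feed=110); robot.servo_line([430,66,300],feed=220); robot.hold(.3); st('away')
a=viewer.read_camera("side")[95:165,210:280]; b=viewer.read_camera("top")[170:240,180:250]
for c in("side","top"):
  for n in("gate","snap_hook","hook_spine"):
    for d in viewer.pinpoint(n,c):
        w=world(d["at"],c)
        if abs(w[1]-66)<80: print(c,n,round(d["confidence"],2),w.round(1))
cv2.imwrite("pics/s6.png",cv2.resize(np.hstack([a,b]),(800,400),interpolation=cv2.INTER_CUBIC)[:,:,::-1])
E
```

```text
open t 34.39 p [499.7  65.5 114. ] F [0.3 0.8 0.2] M [0.02 0.14 0.06] g 0.498 0.0
away t 36.24 p [429.9  65.7 299.3] F [ 0.2 -0.5  0.2] M [ 0.03  0.17 -0.  ] g 0.501 0.0Traceback (most recent call last):
  File "<stdin>", line 7, in <module>
ValueError: it knows: anchor, hook_grip, hook_spine, mahog_block, parts_tin, rest, snap_hook, tape_measure
```

```bash
python3 - <<'E'
from h import *
a=viewer.read_camera("side")[95:165,210:280]; b=viewer.read_camera("top")[170:240,180:250]
cv2.imwrite("pics/s6.png",cv2.resize(np.hstack([a,b]),(800,400),interpolation=cv2.INTER_CUBIC)[:,:,::-1])
E
```

```text
(no output)
```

View pics/s6.png

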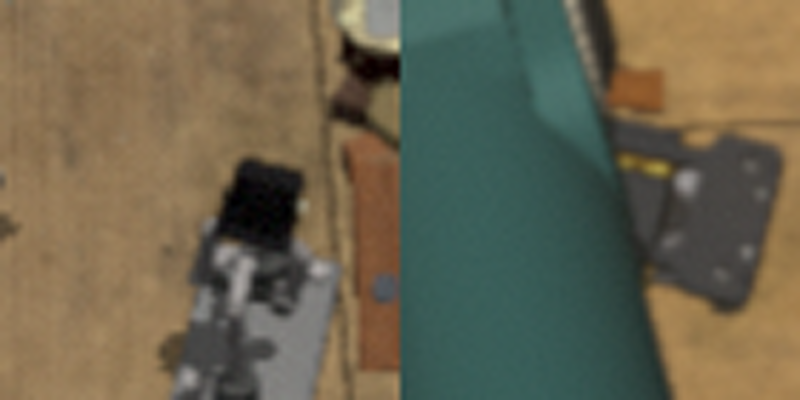

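The side view shows the hook upright on the eye, its grip at about (262,200) above the bar and its posts on either side. It has settled and the robot is clear of it, so I'll hand in.

```bash
python3 -c "
from h import *
print(robot.job_done())"
```

```text
the job is handed in; nothing more can be done
None
```

The job is handed in at about 36 s: the snap hook hangs by its spine on the grey anchor's eye, and the gate held against the tug, but that tug was not light, peaking at about 24 N before I eased it to 10–13 N (harm limit 30 N).

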